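# Take a leaking battery off the note pad with tongs

### The arm

A 6-joint arm with a two-finger parallel gripper is mounted at the origin on a cart in front of the work surface, level with it; the furniture and walls round the work are solid. World frame = base frame: x ahead of the robot, y to its left, z up, the work surface at z = 0. Lengths are in m, angles in rad, forces in N, time in s.
With the tool pointing down it reaches from about 0.4 to 0.825 m from the base axis. Payload 7 kg.
Tool frame: the origin (TCP) lies midway between the tips of the shut fingers; the grasp point (between the pads) lies 19 mm behind it; z points along the fingers, y is the line along which they close (so a half turn about z gives the same grasp; the last joint's range is limited). The gripper opens to 88 mm and grips with 3 to 60 N. Pads are 19 mm wide; open, the fingers measure 130 mm over their backs; the gripper's body (78 mm by 193 mm) begins 47 mm behind the grasp point.
Start: joints at [-1.003, 0.359, 0.012, 0, -1.224, -0.288], TCP at [0.186, -0.649, 0.227] pointing down, gripper open.
Joint ranges: [-3.07, 3.07], [-1.43, 2.12], [-1.02, 1.25], [-3.03, 1.67], [-3.05, -0], [-3.03, 3.03]. Speed limits (rad/s): [2.39, 2.39, 3.01, 3.14, 3.14, 3.14].

### API

Orientations are given as [roll, pitch, yaw] about the fixed x, y, z axes, in that order (R = Rz(yaw) Ry(pitch) Rx(roll)).
In Python, from station import arm, grab_frame, camera_params, spot_in gives the robot as it stands.
- The arm moves only by the shell command python3 -m jog 'ROWS' [FORCE]. ROWS is JSON, a list that holds one entry, the list of rows, each a list of 7 numbers: the shift along the tool's x, y, z in mm, then the turn, a rotation vector about the tool's x, y, z in rad, then the finger opening in mm, from 0 to 87.6. In form: [[[x, y, z, wx, wy, wz, fingers], ...]]. A call has 1 to 20 rows; each row is the pose to reach, as a shift and turn from the pose commanded when the call began, along the tool's axes at that moment; what a row does not reach only later rows make up. A row lasts 1/8 s, in which the tool goes at most 62.5 mm and 10.7 degrees, less where a joint would pass 70% of its speed; a pose out of reach is approached as far as the arm can. A call with a gripper value outside its range is refused whole. The fingers move at their own pace and stop on an object; FORCE is the grip in N (left out, the last holds). Time passes only in rows, so rows that repeat a pose let the fingers close. It gives the time, the measured TCP pose, the force, the opening and the grip force at its end, in the units of the state.
- arm.get_state(): the state, without advancing time (a new reading comes with each control period).
- grab_frame(name): name is "scene" or "top" or "wrist"; returns (picture, depth): 384x512x3 uint8, blue, green, red; 384x512 float32, m along the optical axis (not along the pixel's ray), 0 where there is no reading.
- camera_params(name): a dict with "mtx" (3x3 intrinsics, pixels), "k1" (the pictures are not rectified: a ray, as slopes to the right and down, at radius r is drawn at 1 + k1 r^2 times it, then the intrinsics apply), "R" (3x3) and "t" (3): a world point X has camera coordinates R X + t. Camera axes: x right, y down, z forward; pixel columns grow to the right and rows downward; lengths in m; the calibration is good to about 2 mm. A picture is of the moment at which its call begins: read the wrist's pose just before it. camera_params takes no time and is no camera call; for the wrist camera it gives the pose at the moment of the call.
- arm.job_done(): hands the job in; it is judged then, once.
Trained networks look in the newest picture that a camera, given by its name, has taken for a name from the list of things; names that differ only in an ending like _2 or _b are one class to them, and where a whole thing is asked for, a point or a joint stands for the part that bears it (a point fixed in the world has none). Each returns a list of dicts, best first, with "confidence" (0 to 1); they miss things now and then, are a little off and sometimes report something else, mostly with a low value. They report only what shows in the picture. A call takes as long as a camera call.
- spot_in(query, camera): "uv" ([column, row] in pixels, amid what is visible of it).
The state is a dict: "t": time; "q": joint angles; "qd": joint speeds; "joint_efforts": joint torques, N m; "eef_pos": TCP position; "ee_rot": TCP orientation; "force": force on the tool from outside, world axes, zero at the start; "moment": the same for the moment, N m; "width": finger opening in m; "gripper_force": force on a finger pad.
Only numpy, scipy, OpenCV 4.12 (cv2) and the standard library are available. Lean on these libraries where they do the work, as an engineer would, in place of code of your own. Each camera call takes 0.05 s, during which the arm holds its last target. There are 200 camera calls.

### The job

The battery on the note pad is leaking, so do not touch it with the gripper: pick up the spring tongs, close their tips on the battery, lift it off the pad and carry it over to the open grey tub. Finish holding it there, pinched in the tongs above the middle of the tub and clear of the rim; do not put it down or let go. Leave the eraser, the glue stick and the binder clip where they are.

Things in the scene. Friction and masses are not known exactly. Their poses are not given: they have to be found in the camera images.
- tongs_grip (a point): Steel spring tongs lying on their side on the desk, jaws opening level. Point midway between their two black grip plates, 22 mm above the tongs' underside; x runs along the tongs to the tips, z up. The plates run x -26 to 28 mm and 6 to 36 mm above the underside; across both (y) 55 mm when open, about 40 mm when shut on the battery. The rear end is 93 mm behind (wire loop 111 mm). 100 g, balanced near this point.
- tongs_tips (a point): Point midway between the two black tip pads of the tongs, 80 mm ahead (x) of tongs_grip, 9 mm above the underside, same axes. The tip pads run 62 to 96 mm ahead of tongs_grip and are 18 mm high from the underside up. The gap between them is about 44 mm when open, 34 mm when the plates are squeezed from 55 to 50 mm across, 15 mm when shut on the battery, 5 mm at the stop.
- tongs_left: Left (+y) jaw of the tongs, turning on a pin at the rear; origin on that pin, 75 mm behind and 10 mm left of tongs_grip, at the underside. The tongs spring open by themselves; squeezing the grip plates shuts both jaws alike: about 8 N on each plate starts them, 12 N shuts them to the battery's width (0.1 rad).
- tongs_right: The right jaw, mirror image of the left: its pin is 75 mm behind and 10 mm right of tongs_grip, at the underside.
- battery_center (a point): Centre of the leaking battery, a single cylindrical cell 50 mm long and 15 mm thick, 23 g, lying flat on the note pad (its centre 7.5 mm above the pad's top). Its y axis runs along its length (either way round), z is up; it does not roll.
- battery: The same battery, origin at the middle of its underside, same axes.
- note_pad: Square pad of sticky notes, 77x77x13 mm, fixed on the desk; origin in the middle of its underside. The battery lies on it. A big printer, 0.27 m tall, stands on the desk behind the tongs and to the left of the pad, about 0.6 m ahead of the robot: keep the arm clear of it.
- tub_rim (a point): Middle of the mouth of the open grey tub, at the height of its rim, 45 mm above the desk. The tub is fixed, 150 mm (x) by 130 mm (y) outside, 4 mm walls.
- tub: The same tub, origin in the middle of its underside.
- eraser_center (a point): Centre of an eraser lying on the desk, 22x55x12 mm. To be left alone.
- glue_stick_center (a point): Centre of a glue stick standing upright, 28 mm across, 94 mm tall. To be left alone.
- clip_center (a point): Binder clip standing on the desk, body 23x41x17 mm, 36 mm tall with its wire levers; the point is 8.5 mm up, in the middle of the body. To be left alone.
- tongs: The rear end of the tongs with all they carry; origin 22 mm below tongs_grip, same axes.

How it is judged:
By the outcome, as a careful person would: the job done as asked, in the order asked, and still so for the second after the job is handed in, while the arm keeps its last pose, push and grip.
It also fails if it takes over 43 s, if anything falls off the work surface, if the arm or the gripper's body presses on something with over 40 N, if the wrist force passes 120 N, or if a joint passes its speed limit or range.

## Working session

There is one attempt and no reset: what is moved stays moved. The work goes in short steps, Python scripts to look and compute and a shell command to move; the robot and the scene stay as the last step left them, time stands still between calls to the robot, and variables do not carry over. Pictures are saved under pics/ and viewed, at most 10 in all, crops included, and the job is handed in when it is done.

```bash
mkdir -p pics
cat > h.py <<'E'
import numpy as np, cv2
from station import arm, grab_frame, camera_params, spot_in
def ray(cam,uv,P=None):
    P=P or camera_params(cam); K=np.array(P["mtx"]);k=P["k1"]
    d=np.array([(uv[0]-K[0,2])/K[0,0],(uv[1]-K[1,2])/K[1,1]]);u=d.copy()
    for _ in range(20): u=d/(1+k*(u@u))
    return np.array([u[0],u[1],1.])
def onplane(cam,uv,z,P=None):
    P=P or camera_params(cam);R=np.array(P["R"]);t=np.array(P["t"])
    o=-R.T@t;d=R.T@ray(cam,uv,P);return o+d*(z-o[2])/d[2]
def cloud(cam,depth,P=None):
    P=P or camera_params(cam);R=np.array(P["R"]);t=np.array(P["t"]);K=np.array(P["mtx"]);k=P["k1"]
    h,w=depth.shape;v,u=np.mgrid[:h,:w]
    d=np.stack([(u-K[0,2])/K[0,0],(v-K[1,2])/K[1,1]],-1);s=d.copy()
    for _ in range(15): s=d/(1+k*(s**2).sum(-1,keepdims=True))
    X=np.concatenate([s,np.ones((h,w,1))],-1)*depth[...,None]
    return (X-t)@R
E
python3 - <<'E'
from h import *
for c in ["top","scene"]:
    im,d=grab_frame(c);cv2.imwrite(f"pics/{c}1.png",im);P=cloud(c,d)
    np.savez(f"{c}1.npz",im=im,d=d,P=P)
    for n in ["tongs_grip","tongs_tips","tongs_left","tongs_right","battery","note_pad","tub","eraser_center","glue_stick_center","clip_center"]:
        for r in spot_in(n,c)[:2]:
            u,v=map(int,np.round(r["uv"]));print(c,n,round(r["confidence"],2),u,v,P[v,u].round(3))
s=arm.get_state();print(s["t"],s["eef_pos"],s["ee_rot"])
E
```

```text
top tongs_grip 0.67 215 224 [0.454 0.028 0.021]
top tongs_tips 0.89 212 222 [0.461 0.039 0.001]
top tongs_tips 0.32 139 203 [0.519 0.254 0.016]
top tongs_left 0.55 302 188 [ 0.558 -0.231  0.026]
top tongs_right 0.53 318 159 [ 0.633 -0.271  0.084]
top note_pad 0.82 299 192 [ 0.548 -0.224  0.012]
top tub 0.55 359 190 [ 0.553 -0.41   0.001]
top eraser_center 0.53 138 229 [0.442 0.255 0.016]
top glue_stick_center 0.53 318 157 [ 0.636 -0.269  0.097]
top clip_center 0.6 138 203 [0.519 0.257 0.016]
top clip_center 0.45 300 190 [ 0.552 -0.226  0.023]
scene tongs_grip 0.67 242 232 [0.479 0.038 0.003]
scene tongs_tips 0.65 237 230 [0.494 0.042 0.005]
scene tongs_tips 0.39 280 176 [ 0.539 -0.23   0.022]
scene tongs_left 0.57 233 237 [0.473 0.083 0.02 ]
scene tongs_right 0.6 237 226 [0.494 0.041 0.018]
scene battery 0.52 237 223 [0.497 0.038 0.026]
scene note_pad 0.84 276 179 [ 0.547 -0.22   0.013]
scene tub 0.61 306 152 [ 0.57  -0.441  0.004]
scene tub 0.54 234 236 [0.469 0.084 0.026]
scene eraser_center 0.76 195 284 [0.443 0.257 0.013]
scene clip_center 0.69 172 272 [0.516 0.263 0.012]
1.1 [ 0.18641744 -0.6487379   0.22656236] [-3.14157325e+00 -7.64895219e-07 -2.86174717e+00]
```

Run:
```python
from h import *
im=np.load("top1.npz")["im"]
cv2.imwrite("pics/top1c.png",cv2.resize(im[130:280,110:400],None,fx=2.7,fy=2.7,interpolation=cv2.INTER_CUBIC))
```

```text
(no output)
```

View pics/top1c.png

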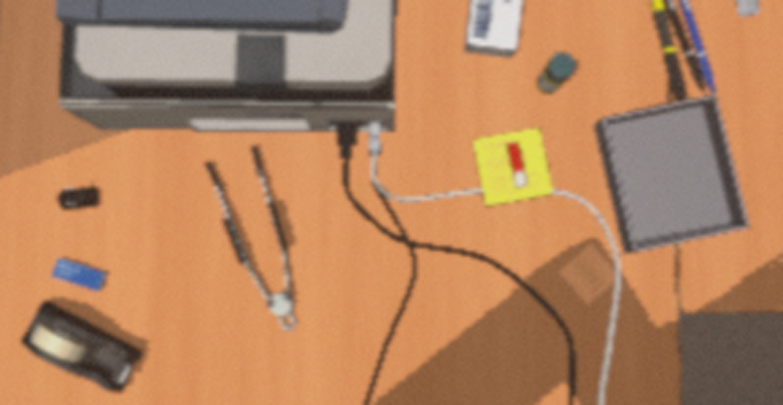

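View pics/scene1.png

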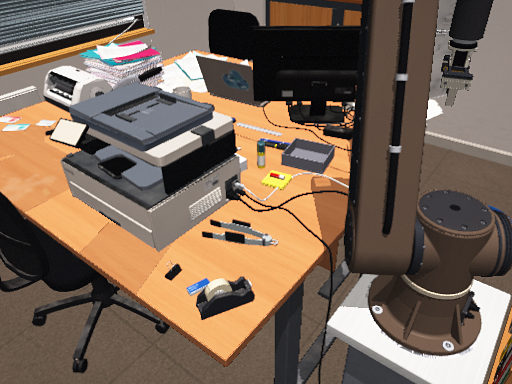

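The top view shows the tongs with rear at about crop (280,302) and tips at (211,163) and (257,148), pointing at the printer. The battery is at (516,163), nearly along world x, and the tub is centred at about (672,173). The glue stick is at (558,72), the clip at (80,197) and the eraser at (80,272). The scene view shows the same layout. Next I'll measure each piece from depth and colour.

Run:
```python
from h import *
def rect(m,n):
    q=P[m];q=q[:,:2].astype(np.float32);print(n,len(q),"mean",q.mean(0).round(4),"minAreaRect",cv2.minAreaRect(q))
for c in ["top","scene"]:
    f=np.load(c+"1.npz");im=f["im"];P=f["P"];hsv=cv2.cvtColor(im,cv2.COLOR_BGR2HSV)
    x,y,z=P[...,0],P[...,1],P[...,2]
    H,S,V=[hsv[...,i].astype(int) for i in range(3)]
    pad=(H>24)&(H<35)&(S>120)&(V>120)&(abs(x-.55)<.07)&(abs(y+.225)<.07)
    rect(pad,c+" pad");print(np.median(z[pad]))
    bat=(abs(x-.55)<.045)&(abs(y+.225)<.045)&(z>.019)
    rect(bat,c+" bat z");
    red=(abs(x-.55)<.045)&(abs(y+.225)<.045)&((H<6)|(H>172))&(S>120); rect(red,c+" red")
    tg=(x>.38)&(x<.62)&(y>-.04)&(y<.15)&(z>.006)&(z<.06)
    rect(tg,c+" tongs")
    tub=(x>.45)&(x<.66)&(y>-.54)&(y<-.31)&(z>.035)&(z<.055); rect(tub,c+" rim")
    pr=(z>.06)&(x>.4)&(x<.8)&(y>-.1)&(y<.3); print(c,"printer minx",np.percentile(x[pr],[.5,2,10]),"miny",y[pr].min(),z[pr].max())
    if c=="top":
        v,u=np.nonzero(tg)
        for i in range(0,len(v),3): print(*P[v[i],u[i]].round(3),V[v[i],u[i]],end=" | ")
```

```text
top pad 510 mean [ 0.5491 -0.2242] minAreaRect ((0.5499904751777649, -0.22588661313056946), (0.07530611008405685, 0.07428498566150665), 10.081061363220215)
0.012350016406604797
top bat z 79 mean [ 0.5509 -0.23  ] minAreaRect ((0.5512292981147766, -0.23048481345176697), (0.04852350056171417, 0.014080544002354145), 10.4801025390625)
top red 19 mean [ 0.5578 -0.2272] minAreaRect ((0.5578921437263489, -0.22740910947322845), (0.025608297437429428, 0.005609747022390366), 11.58892822265625)
top tongs 504 mean [0.5083 0.0463] minAreaRect ((0.48849767446517944, 0.05295953527092934), (0.21634896099567413, 0.18636466562747955), 0.7220490574836731)
top rim 341 mean [ 0.5404 -0.4003] minAreaRect ((0.5377030968666077, -0.39678069949150085), (0.14997003972530365, 0.13226695358753204), 11.129422187805176)
top printer minx [0.41652873 0.41652873 0.59343675] miny -0.09856240635003694 1.072748013182533
0.598 -0.025 0.052 92 | 0.593 0.146 0.053 102 | 0.593 0.138 0.052 104 | 0.593 0.129 0.053 112 | 0.591 -0.007 0.056 105 | 0.591 -0.016 0.058 105 | 0.596 -0.026 0.028 103 | 0.592 -0.036 0.048 55 | 0.593 0.
[... 3985 characters left out ...]
2273] minAreaRect ((0.5493320822715759, -0.22725826501846313), (0.047801122069358826, 0.01596735045313835), 8.672805786132812)
scene red 28 mean [ 0.5574 -0.2236] minAreaRect ((0.5575382113456726, -0.22258299589157104), (0.030178286135196686, 0.008985698223114014), 13.725863456726074)
scene tongs 1516 mean [0.5239 0.0555] minAreaRect ((0.48847752809524536, 0.053948305547237396), (0.21586255729198456, 0.18914514780044556), 0.3431815207004547)
scene rim 358 mean [ 0.5356 -0.3959] minAreaRect ((0.5363804697990417, -0.39978280663490295), (0.15132422745227814, 0.14098727703094482), 11.047303199768066)
scene printer minx [0.58774753 0.5893653  0.5926838 ] miny -0.0966546404740606 0.315838640912378
```

Estimates: tongs_grip at (0.475, 0.057) with yaw about 18°, battery at (0.550, −0.229) with its axis about 10° from x, and tub centre at (0.537, −0.398). The printer's front face is at x = 0.588. I'll move above the tongs.

```bash
python3 -m jog '[[[-16,20,0,0,0,0,87],[-47,60,0,0,0,0,87],[-85,108,5,0,0,0,87],[-123,156,10,0,0,0,87],[-161,204,15,0,0,0,87],[-199,252,20,0,0,-0.01,87],[-237,300,25,0,0,-0.02,87],[-275,348,30,0,0,-0.03,87],[-313,396,35,0,0,-0.03,87],[-351,444,40,0,0,-0.03,87],[-389,492,45,0,0,-0.03,87],[-425,538,50,0,0,-0.03,87],[-455,576,60,0,0,-0.03,87],[-472,598,67,0,0,-0.03,87],[-472,598,67,0,0,-0.03,87],[-472,598,67,0,0,-0.03,87]]]' 10
python3 - <<'E'
from h import *
P=camera_params("wrist");im,d=grab_frame("wrist");C=cloud("wrist",d,P);np.savez("w1.npz",im=im,d=d,P=C);cv2.imwrite("pics/w1.png",im)
for n in ["tongs_grip","tongs_tips","tongs_left","tongs_right"]:
    for r in spot_in(n,"wrist")[:2]:
        u,v=map(int,np.round(r["uv"]));print(n,round(r["confidence"],2),u,v,C[v,u].round(3))
E
```

```text
t: 3.1
eef_pos: [0.4746, 0.0561, 0.1596]
ee_rot: [-3.142, -0.0, -2.832]
force: [0.6, -0.9, -0.2]
width: 0.0872
gripper_force: 0.0
tongs_grip 0.97 236 167 [0.465 0.033 0.025]
tongs_tips 0.71 237 160 [0.457 0.032 0.027]
tongs_left 0.8 278 190 [0.475 0.082 0.025]
tongs_right 0.84 233 188 [0.484 0.036 0.036]
```

View pics/w1.png

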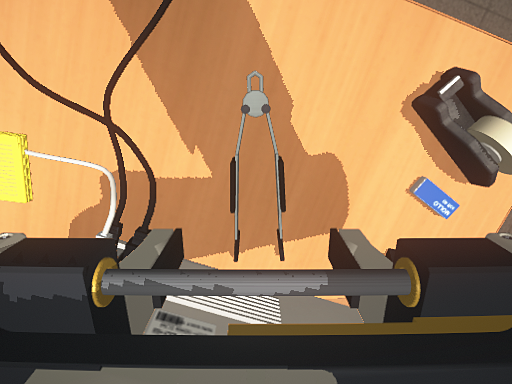

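The wrist view shows the tongs aligned with the gripper: pins at (245,109) and (266,109), plates at rows 157–212, tip ends at (237,260) and (282,259).

Run:
```python
from h import *
f=lambda uv,z:onplane("wrist",uv,z)[:2]
pm=(f((245,109),.021)+f((266,109),.021))/2
tm=(f((237,260),.018)+f((282,259),.018))/2
d=tm-pm;print("pins",pm,"tips end",tm,"len(171)",np.linalg.norm(d),"yaw",np.degrees(np.arctan2(d[1],d[0])))
u=d/np.linalg.norm(d);g=pm+75*u/1e3*1;print("grip",g,tm-.096*u)
C=np.load("w1.npz")["P"];m=(C[...,2]>.03)&(C[...,2]<.045)&(abs(C[...,0]-.475)<.06)&(abs(C[...,1]-.057)<.05)
q=C[m][:,:2]-g;n=np.array([-u[1],u[0]]);a=q@u;b=q@n
for s in (b>0,b<0): print("plate along",np.percentile(a[s],[2,98]),"across",np.percentile(b[s],[2,50,98]),s.sum())
R=camera_params("wrist")["R"];s=arm.get_state();print(s["eef_pos"],s["ee_rot"][2]+np.pi)
```

```text
pins [0.40478847 0.0343265 ] tips end [0.56400522 0.08987988] len(171) 0.1686302195477579 yaw 19.234729972250715
grip [0.47560173 0.05903443] [0.47336424 0.05825373]
plate along [-0.02551705  0.02590083] across [0.02155321 0.02469912 0.02795296] 273
plate along [-0.02605084  0.0257353 ] across [-0.02829111 -0.0250854  -0.02169872] 269
[0.47481237 0.0557272  0.1599169 ] 0.3088437872500238
```

```bash
python3 -m jog '[[[-1,3,30,0,0,-0.027,87],[-1,3,70,0,0,-0.027,87],[-1,3,110,0,0,-0.027,87],[-1,3,140,0,0,-0.027,87],[-1,3,154,0,0,-0.027,87],[-1,3,154,0,0,-0.027,87],[-1,3,154,0,0,-0.027,50],[-1,3,154,0,0,-0.027,50],[-1,3,154,0,0,-0.027,50],[-1,3,154,0,0,-0.027,50],[-1,3,154,0,0,-0.027,50],[-1,3,154,0,0,-0.027,50],[-1,3,154,0,0,-0.027,50],[-1,3,154,0,0,-0.027,50]]]' 20
```

```text
t: 5.1
eef_pos: [0.4757, 0.0598, 0.0061]
ee_rot: [-3.142, 0.001, -2.804]
force: [0.3, -0.2, 5.9]
width: 0.05
gripper_force: 10.8
```

```bash
python3 -m jog '[[[0,0,-10,0,0,0,50],[0,0,-40,0,0,0,50],[0,0,-75,0,0,0,50],[0,0,-100,0,0,0,50],[0,0,-110,0,0,0,50],[0,0,-110,0,0,0,50]]]'
python3 - <<'E'
from h import *
P=camera_params("wrist");im,d=grab_frame("wrist");C=cloud("wrist",d,P);np.savez("w2.npz",im=im,d=d,P=C);cv2.imwrite("pics/w2.png",im[60:300,150:370].repeat(2,0).repeat(2,1))
s=arm.get_state();print(s["eef_pos"],s["ee_rot"],s["width"],s["gripper_force"])
E
```

```text
t: 5.85
eef_pos: [0.4748, 0.0596, 0.1157]
ee_rot: [3.141, 0.001, -2.805]
force: [-0.4, 0.4, -1.9]
width: 0.05
gripper_force: 8.4
[0.47436684 0.05937554 0.1149828 ] [ 3.14135073e+00 -7.80168723e-04 -2.80509631e+00] 0.0501346909307246 8.41661274433136
```

View pics/w2.png

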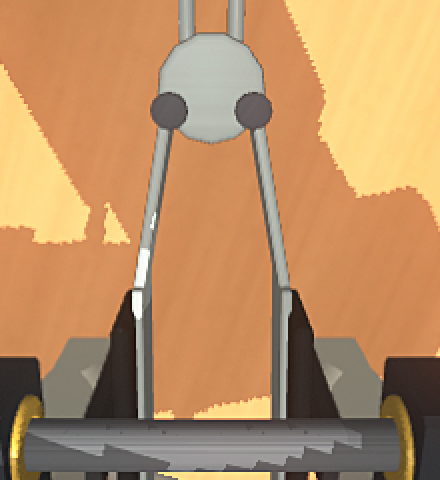

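The tongs hang level between the fingers, with the pins at picture pixels (234,115) and (276,115). The tips are hidden. I'll check the tongs' pose in the grip and work out the carry.

Run:
```python
from h import *
C=np.load("w2.npz")["P"];s=arm.get_state();p=np.array(s["eef_pos"]);y=s["ee_rot"][2]
u=-np.array([np.cos(y),np.sin(y)]);n=np.array([-u[1],u[0]])
for a,b in [((170,120),"arm?"),]: pass
print("disc z rel tcp (exp .015)",[(C[v,x,2]-p[2]).round(4) for v,x in [(90,255),(102,255),(122,255)]])
print("jaw top z", [(C[v,x,2]-p[2]).round(4) for v,x in [(150,227),(150,284)]])
zp=p[2]+.015
pm=(onplane("wrist",(234.5,115),zp)[:2]+onplane("wrist",(276.5,115),zp)[:2])/2-p[:2]
print("pins rel tool along/across",pm@u,pm@n)
# targets: battery
b=np.array([.5503,-.229]);yb=np.radians(10.3)
for nm,B in (("bat",b),("tub",np.array([.537,-.398]))):
    ub=np.array([np.cos(yb),np.sin(yb)]);t=B-ub*(.080-.0015)
    dl=t-p[:2];tx=np.array([np.cos(y),np.sin(y)]);ty=np.array([np.sin(y),-np.cos(y)])
    print(nm,"tcp",t,"tool shift mm",1e3*dl@tx,1e3*dl@ty,"wz",-(yb-(y+np.pi)))
```

```text
disc z rel tcp (exp .015) [np.float64(0.0149), np.float64(0.0169), np.float64(0.0159)]
jaw top z [np.float64(0.0156), np.float64(0.0154)]
pins rel tool along/across -0.0761644536246987 0.0009403975696267472
bat tcp [ 0.47306502 -0.24303597] tool shift mm 101.07963605136582 -285.02162241815444 wz 0.15672743386140367
tub tcp [ 0.45976502 -0.41203597] tool shift mm 169.4344885013854 -440.15222593189077 wz 0.15672743386140367
```

```bash
python3 -m jog '[[[10,-5,0,0,0,0,50],[20,-20,0,0,0,0,50],[35,-50,0,0,0,0.01,50],[50,-85,0,0,0,0.04,50],[65,-125,0,0,0,0.07,50],[80,-165,0,0,0,0.1,50],[92,-205,0,0,0,0.13,50],[101,-240,0,0,0,0.157,50],[101,-265,0,0,0,0.157,50],[101,-280,0,0,0,0.157,50],[101,-285,10,0,0,0.157,50],[101,-285,30,0,0,0.157,50],[101,-285,40,0,0,0.157,50],[101,-285,40,0,0,0.157,50],[101,-285,40,0,0,0.157,50]]]'
python3 - <<'E'
from h import *
s=arm.get_state();print(s["eef_pos"],s["ee_rot"],s["width"],s["gripper_force"])
o=[]
for c,(a,b,e,g) in (("top",(150,230,260,360)),("scene",(140,220,230,330))):
    im,d=grab_frame(c);np.savez(c+"2.npz",im=im,d=d,P=cloud(c,d));o.append(cv2.resize(im[a:b,e:g],None,fx=4,fy=4,interpolation=cv2.INTER_CUBIC))
cv2.imwrite("pics/c2.png",np.hstack(o))
P=camera_params("wrist");im,d=grab_frame("wrist");np.savez("w3.npz",im=im,d=d,P=cloud("wrist",d,P));cv2.imwrite("pics/w3.png",im)
E
```

```text
t: 7.78
eef_pos: [0.4742, -0.2426, 0.076]
ee_rot: [-3.141, 0.0, -2.961]
force: [-0.3, -0.1, -1.3]
width: 0.05
gripper_force: 8.4
[ 0.47416854 -0.24263633  0.07598886] [-3.14128406e+00  4.90956013e-04 -2.96105340e+00] 0.049997126765599746 8.397113978862762
```

View pics/c2.png

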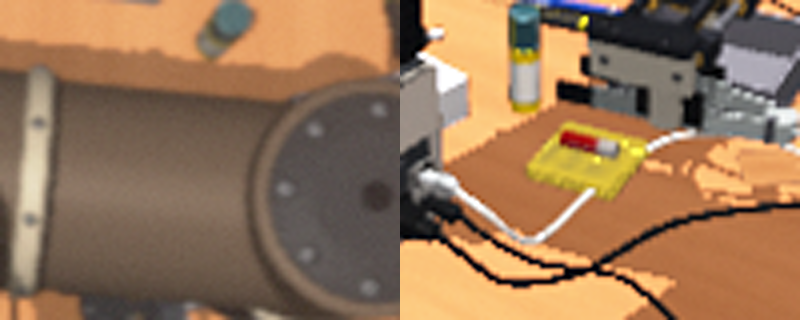

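View pics/w3.png

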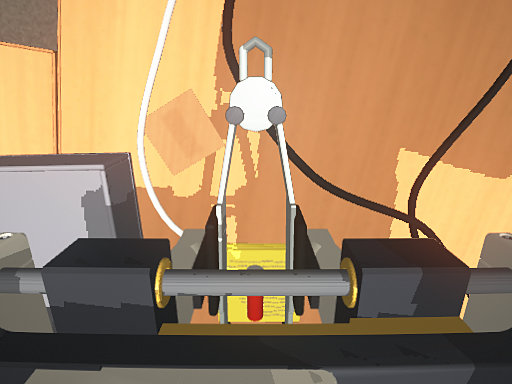

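The wrist view shows the battery (column 255, rows 265–320) in line with and between the jaws (inner edges about 228 and 290). In the scene view the glue stick is clear, though the tips show beyond and above the pad. I'll check the offset numerically from the wrist camera.

Run:
```python
from h import *
f=np.load("w3.npz");im=f["im"];C=f["P"];s=arm.get_state();p=np.array(s["eef_pos"]);y=s["ee_rot"][2]
u=-np.array([np.cos(y),np.sin(y)]);n=np.array([-u[1],u[0]])
hsv=cv2.cvtColor(im,cv2.COLOR_BGR2HSV);H,S=hsv[...,0],hsv[...,1]
m=((H<6)|(H>172))&(S>140);m[:255]=0;m[330:]=0;m[:,:240]=0;m[:,270:]=0
v,x=np.nonzero(m)
for r in range(v.min(),v.max()+1,5):
    c=x[v==r];
    if len(c):
        q=onplane("wrist",((c.min()+c.max())/2,r),.0205)[:2]-p[:2];print(r,c.min(),c.max(),"along",(q@u).round(4),"across",(q@n).round(4),"z",C[r,int(c.mean()),2].round(4))
def rel(uv,z):
    q=onplane("wrist",uv,z)[:2]-p[:2];return (q@u).round(4),(q@n).round(4)
zp=p[2]+.015
print("pins",rel((234.5,115),zp),rel((276.5,115),zp));print("battery near end",rel((255,265),.021))
# scene: battery and dark tip pads
f=np.load("scene2.npz");P=f["P"];q=P[...,:2]-p[:2];a=q@u;b=q@n;z=P[...,2]
k=(a>.03)&(a<.11)&(abs(b)<.045)&(z>.055)&(z<.1);print("tips?",k.sum())
for i in range(0,k.sum(),max(1,k.sum()//25)): print(a[k][i].round(3),b[k][i].round(3),z[k][i].round(3),end=" | ")
k=(a>.03)&(a<.12)&(abs(b)<.02)&(z>.019)&(z<.04);print("\nbat a",np.percentile(a[k],[3,97]),"b",np.percentile(b[k],[3,50,97]),k.sum())
```

```text
296 248 262 along 0.0799 across 0.0002 z 0.0274
301 248 262 along 0.0851 across 0.0002 z 0.0276
306 248 262 along 0.0904 across 0.0001 z 0.0272
311 248 262 along 0.0958 across 0.0001 z 0.0276
316 248 262 along 0.1012 across 0.0001 z 0.0271
pins (np.float64(-0.0764), np.float64(-0.0093)) (np.float64(-0.0764), np.float64(0.0107))
battery near end (np.float64(0.0487), np.float64(0.0002))
tips? 138
0.095 -0.023 0.088 | 0.087 -0.019 0.088 | 0.09 -0.019 0.08 | 0.092 -0.023 0.07 | 0.072 -0.019 0.073 | 0.085 0.021 0.088 | 0.06 -0.016 0.075 | 0.086 0.026 0.087 | 0.07 0.023 0.089 | 0.056 0.018 0.09 | 0.082 0.021 0.082 | 0.064 0.022 0.087 | 0.047 0.021 0.091 | 0.094 0.023 0.076 | 0.078 0.021 0.079 | 0.061 0.022 0.084 | 0.045 0.02 0.087 | 0.095 0.022 0.072 | 0.077 0.023 0.077 | 0.061 0.021 0.08 | 0.043 0.023 0.085 | 0.077 0.023 0.073 | 0.061 0.02 0.076 | 0.045 0.018 0.078 | 0.065 0.02 0.071 | 0.047 0.022 0.077 | 0.047 0.022 0.073 | 0.031 0.02 0.076 | 
bat a [0.05312523 0.09957991] b [-0.004814    0.00228394  0.00785786] 60
```

```bash
python3 -m jog '[[[0,0,15,0,0,0,50],[0,0,32,0,0,0,50],[0,0,45,0,0,0,50],[0,0,52,0,0,0,50],[0,0,55,0,0,0,50],[0,0,55,0,0,0,50],[0,0,55,0,0,0,50],[0,0,55,0,0,0,46],[0,0,55,0,0,0,43],[0,0,55,0,0,0,40],[0,0,55,0,0,0,36],[0,0,55,0,0,0,33],[0,0,55,0,0,0,33],[0,0,55,0,0,0,33]]]' 35
python3 - <<'E'
from h import *
im,d=grab_frame("scene");cv2.imwrite("pics/c3.png",cv2.resize(im[130:230,220:340],None,fx=5,fy=5,interpolation=cv2.INTER_CUBIC))
E
```

```text
t: 9.68
eef_pos: [0.4738, -0.2429, 0.0206]
ee_rot: [-3.142, 0.0, -2.962]
force: [-0.5, -0.7, -0.3]
width: 0.0391
gripper_force: 34.9
```

View pics/c3.png

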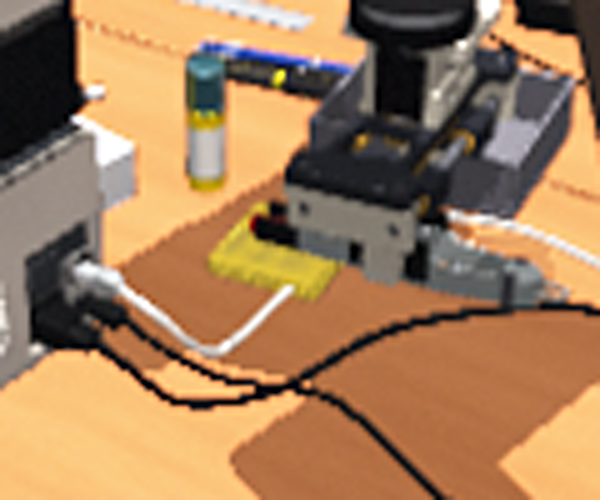

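The width is 39 mm and the tips are shut on the battery, whose red end shows at (258,222). Lifting it and carrying it to the tub.

```bash
python3 -m jog '[[[0,0,-5,0,0,0,33],[0,0,-20,0,0,0,33],[0,0,-45,0,0,0,33],[0,0,-70,0,0,0,33],[0,0,-90,0,0,0,33],[2,-8,-95,0,0,0,33],[8,-30,-95,0,0,0,33],[16,-60,-95,0,0,0,33],[24,-90,-95,0,0,0,33],[32,-120,-95,0,0,0,33],[39,-147,-95,0,0,0,33],[42,-160,-95,0,0,0,33],[43,-164,-92,0,0,0,33],[43,-164,-90,0,0,0,33],[43,-164,-90,0,0,0,33],[43,-164,-90,0,0,0,33]]]' 35
python3 - <<'E'
from h import *
s=arm.get_state();p=np.array(s["eef_pos"]);y=s["ee_rot"][2];u=-np.array([np.cos(y),np.sin(y)]);n=np.array([-u[1],u[0]])
im,d=grab_frame("scene");w,dw=grab_frame("wrist");P=cloud("wrist",dw);
Q=cloud("scene",d);q=Q[...,:2]-p[:2];a=q@u;b=q@n;z=Q[...,2];hsv=cv2.cvtColor(im,cv2.COLOR_BGR2HSV)
k=(a>.03)&(a<.13)&(abs(b)<.04)&(z>.08)&(z<.15)&((hsv[...,0]<6)|(hsv[...,0]>172))&(hsv[...,1]>120);print("red",k.sum(),Q[k].mean(0) if k.any() else 0)
k=(z>.035)&(z<.055)&(Q[...,0]>.43)&(Q[...,0]<.66)&(Q[...,1]<-.31)&(Q[...,1]>-.5);print("rim",cv2.minAreaRect(Q[k][:,:2].astype(np.float32)))
A=cv2.resize(im[110:210,250:350],(400,400),interpolation=cv2.INTER_CUBIC);B=cv2.resize(w,(400,300));B=np.vstack([B,np.zeros((100,400,3),np.uint8)])
cv2.imwrite("pics/c4.png",np.hstack([A,B]))
E
```

```text
t: 11.72
eef_pos: [0.4611, -0.4113, 0.1108]
ee_rot: [-3.141, 0.0, -2.961]
force: [0.1, -0.5, -0.9]
width: 0.0397
gripper_force: 35.0
red 7 [ 0.55711995 -0.3905389   0.1127307 ]
rim ((0.5359519720077515, -0.3983887732028961), (0.15042656660079956, 0.1394776999950409), 11.786928176879883)
```

View pics/c4.png

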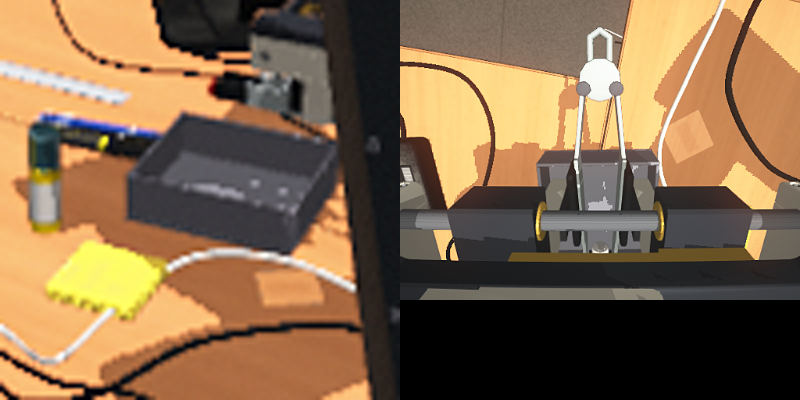

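The pad at (105,275) is empty and the battery's red end shows at (218,88), pinched in the tongs above the tub and well clear of the rim. I'll let it settle, then hand in.

```bash
python3 -m jog '[[[0,0,0,0,0,0,33],[0,0,0,0,0,0,33],[0,0,0,0,0,0,33],[0,0,0,0,0,0,33]]]' 35; python3 -c "
from station import arm
print(arm.job_done())"
```

```text
t: 12.32
eef_pos: [0.4608, -0.4119, 0.1105]
ee_rot: [3.142, -0.0, -2.962]
force: [0.5, 0.2, -1.1]
width: 0.0394
gripper_force: 35.0
the job is handed in; nothing more can be done
None
```

The job is handed in at 12.3 s: the battery is pinched in the tongs above the middle of the tub, about 60 mm clear of the rim, and the eraser, glue stick and clip were not touched.

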